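Set the feeder's slide gate to a setting plate

TASK

Set the hopper's stiff slide gate to the opening of the wider setting plate: pull the gate open by its bar to about 50 mm (never past 62 mm, or the blade leaves its guides), push the wider plate along its ledge and over the rail so that it drops flat onto the blade between the stop face and the gate's upturned end, then push the gate gently back until it just nips the plate, and let go. Leave the narrower plate on its ledge and disturb nothing else.

Things in the scene. Friction and masses are not known exactly. Their poses are not given: they have to be found in the camera images.
- feeder: Fixed bench feeder, 292 mm wide, 195 mm high: V-shaped steel hopper behind a flat slide gate, on a grey stand with a glass beaker inside. Origin: on the worktop under the middle of the stop face; x points from the handle side into the feeder, y to its left, z up. The stop face is the plane x=0, a fence along the full width, top z=134 mm; the hopper stands from x=33 mm, up to z=198 mm.
- rail_left (a point): Middle of the inner top edge of the left rail, at feeder (-30, 38, 127) mm, feeder axes. Rail = raised lip, x=-60 to 0: flat top from y=38 to 46 mm at z=127 mm, then a bevel down to the ledge at y=54 mm; flat ledge, top z=124 mm, on to y=146 mm. The gate channel between the two rails is 76 mm wide; the blade in it has its top at z=116 mm.
- rail_right (a point): The same point of the right rail, at feeder (-30, -38, 127) mm; rail, bevel and ledge are mirror images of the left ones (ledge out to y=-146 mm).
- gate (a joint): Opening of the slide gate in m: 0 shut, grows as it is pulled towards feeder -x; travel 75 mm. Stiff: about 12 N to slide, and it stays where it is left. The blade's upturned end (74 mm wide, 4 mm thick, top z=138 mm) has its inner face exactly this far in front of the stop face; the pocket for the plate lies between these two faces, on the blade.
- pull_bar (a point): Centre of the gate's dark pull bar: 80 mm long along y, 10 mm thick along x, 14 mm high (z=127 to 141 mm). Axes as the feeder's. It stands 30 mm clear of the upturned end, held by an arm near each end (|y|=30 to 38 mm); nothing below it. Its centre is 39 mm in front of the inner face of the upturned end.
- plate_wide_centre (a point): Centre of the wider setting plate, dark steel, 40 x 70 x 10 mm (x, y, z), about 0.15 kg. It lies flat on the left or the right ledge (either may hold it), 70 mm side across the gate (along feeder y), a few mm in front of the stop face. x and y axes as the feeder's, to within a few degrees.
- plate_narrow_centre (a point): Centre of the narrower setting plate, 26 x 70 x 10 mm, otherwise alike, on the other ledge.
- plate_wide: The same wider plate; origin at the middle of its underside.
- spanner: Open-ended spanner, 177 x 30 x 6 mm, on the worktop below the left ledge (bystander).
- petri_dish: Petri dish, 63 mm across, 15 mm high, on the worktop below the right ledge (bystander).
- crucible: White crucible, 40 mm across, 30 mm high, on the worktop below the right ledge (bystander).
- flask: Stoppered conical flask, 66 mm across, 111 mm high, on the left of the worktop (bystander).
- beaker: Glass beaker, 51 mm across, 68 mm high, on the left of the worktop (bystander).
- vial: Capped sample vial, 27 mm across, 59 mm high, on the right of the worktop (bystander).
- vial_b: Another such vial beside it (bystander).
- screwdriver: Screwdriver, 197 mm long, on the right of the worktop (bystander).

How it is judged:
By the outcome, as a careful person would: the job done as asked, in the order asked, and still so for the second after the job is handed in, with the robot touching nothing.
It also fails if it takes over 67 s, if anything falls off the work surface, if the arm or the gripper's body presses on something with over 40 N, if the wrist force passes 120 N, or if a joint passes its speed limit or range.

ROBOT

A 6-joint arm with a two-finger parallel gripper is mounted at the origin on a cart in front of the work surface, level with it; the furniture and walls round the work are solid. World frame = base frame: x ahead of the robot, y to its left, z up, the work surface at z = 0. Lengths are in mm, angles in rad, forces in N, time in s.
With the tool pointing down it reaches from about 325 to 875 mm from the base axis. Payload 4.4 kg.
Tool frame: the origin (TCP) lies on the centre line of the jaws, within the pads' length; the fingertips stand ahead of it and the grasp point (between the pads) lies 6 mm ahead of it (ctrl.tcp_to_tips is the z of the fingertips in the tool frame, in mm); z points along the fingers, y is the line along which they close (so a half turn about z gives the same grasp; the last joint's range is limited). The gripper opens to 85 mm and grips with 20 to 120 N. Pads are 22 mm wide; open, the fingers measure 114 mm over their backs; the gripper's body (76 mm by 85 mm) begins 54 mm behind the grasp point. The pads swing forward as they close: fully open they stand 13 mm farther back than shut.
Start: joints at [0.95, 0.207, 1.542, -0, 1.393, -0.15], TCP at [260.829, 512.441, 256.282] pointing down, gripper open.
Joint ranges: [-2.73, 2.73], [-0.86, 2.22], [0.23, 2.46], [-1.11, 4.25], [0.08, 2.63], [-2.82, 2.82]. Speed limits (rad/s): [2.79, 2.79, 3.14, 3.14, 3.14, 3.14].

INTERFACE

Orientations are given as a 3x3 rotation matrix whose columns are the frame's x, y, z axes.
In Python, from plant import ctrl, sensors, optics gives the robot as it stands. Calls block until the motion is done:
- ctrl.move_ptp(position, orientation): joint-space move of the TCP to a pose.
- ctrl.move_l(position, rot=None, vel=150, threshold=None): straight line of the TCP; rot=None keeps the orientation; vel is the mean speed in mm/s. With threshold (N) it stops when the force on the tool has changed by that much, and returns True; else False.
- ctrl.set_joints(angles): joint-space move.
- ctrl.gripper_to(opening, force=None): finger opening in mm; force is the grip in N (None keeps the last); returns when the fingers have stopped.
- ctrl.hold(seconds).
- ctrl.solve_ik(position, orientation): joint angles nearest the present ones, or None.
- sensors.read_state(): the state.
- optics.grab_frame(name): name is "side" or "top"; returns (picture, depth): 420x560x3 uint8, red, green, blue; 420x560 float32, mm along the optical axis (not along the pixel's ray), 0 where there is no reading.
- optics.camera_params(name): a dict with "mtx" (3x3 intrinsics, pixels), "R" (3x3) and "t" (3): a world point X has camera coordinates R X + t. Camera axes: x right, y down, z forward; pixel columns grow to the right and rows downward; lengths in mm; the calibration is good to about 2 mm. A picture is of the moment at which its call begins. camera_params takes no time and is no camera call.
A pose or a line that the arm cannot do raises ctrl.MotionError and nothing moves.
- ctrl.finish_job(): hands the job in; it is judged then, once.
The state is a dict: "t": time; "q": joint angles; "qvel": joint speeds; "tau": joint torques, N m; "eef_pos": TCP position; "eef_rot": TCP orientation; "force": force on the tool from outside, world axes, zero at the start; "wrist_torque": the same for the moment, N m; "grip_width": finger opening in mm; "grasp_force": force on a finger pad.
Only numpy, scipy, OpenCV 4.12 (cv2) and the standard library are available. Lean on these libraries where they do the work, as an engineer would, in place of code of your own. Each camera call takes 0.05 s, during which the arm holds its last target. There are 200 camera calls.

## Working session

There is one attempt and no reset: what is moved stays moved. The work goes in short steps, each a Python script; the robot and the scene stay as the last script left them, time stands still between calls to the robot, and variables do not carry over. Pictures are saved under pics/ and viewed, at most 10 in all, crops included, and the job is handed in when it is done.

```bash
ls; mkdir -p pics
cat > h.py <<'E'
import numpy as np, cv2
from plant import ctrl, sensors, optics
def grab(n,save=None):
    p,d=optics.grab_frame(n)
    if save: cv2.imwrite('pics/'+save,p[:,:,::-1])
    return p,d
def ray(n,u,v):
    c=optics.camera_params(n); R=np.array(c['R']);t=np.array(c['t']).ravel()
    o=-R.T@t; d=R.T@np.linalg.inv(c['mtx'])@np.array([u,v,1.0]); return o,d
def onz(n,u,v,z):
    o,d=ray(n,u,v); return o+d*(z-o[2])/d[2]
def cloud(n,depth):
    c=optics.camera_params(n); R=np.array(c['R']);t=np.array(c['t']).ravel()
    v,u=np.mgrid[:depth.shape[0],:depth.shape[1]]
    P=np.stack([u,v,np.ones_like(u)],-1)@np.linalg.inv(c['mtx']).T*depth[...,None]
    return (P-t)@R
E
python3 - <<'E'
from h import *
s=sensors.read_state(); print(s['t'],s['force'],ctrl.tcp_to_tips,s['grip_width'])
for n in('top','side'):
    p,d=grab(n,n+'0.png'); np.save(n+'0.npy',d); np.save(n+'p0.npy',p)
    c=optics.camera_params(n); print(n,np.round(-np.array(c['R']).T@np.array(c['t']).ravel()),np.round(c['R'],2).tolist(),np.round(c['mtx']).tolist(),(d>0).mean())
E
```

```text
pics
0.0 [ 0.02816054 -0.69859796 -0.5922895 ] 25.0 85.70702354361987
top [-416.  285. 1449.] [[-0.33, -0.95, -0.0], [-0.77, 0.27, -0.58], [0.55, -0.19, -0.81]] [[387.0, 0.0, 275.0], [0.0, 387.0, 210.0], [0.0, 0.0, 1.0]] 0.996062925170068
side [-201. -581. 1248.] [[0.58, -0.81, -0.02], [-0.64, -0.45, -0.62], [0.49, 0.37, -0.79]] [[451.0, 0.0, 280.0], [0.0, 451.0, 206.0], [0.0, 0.0, 1.0]] 0.9959991496598639
```

View pics/top0.png

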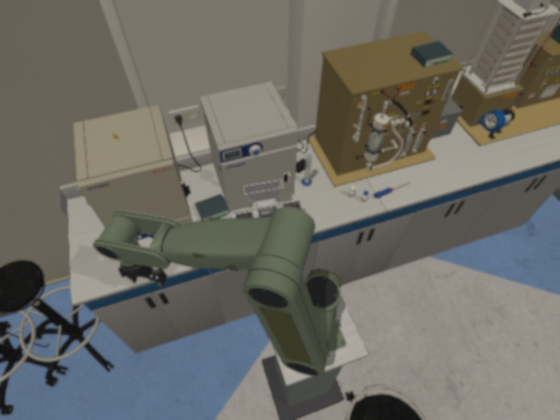

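View pics/side0.png

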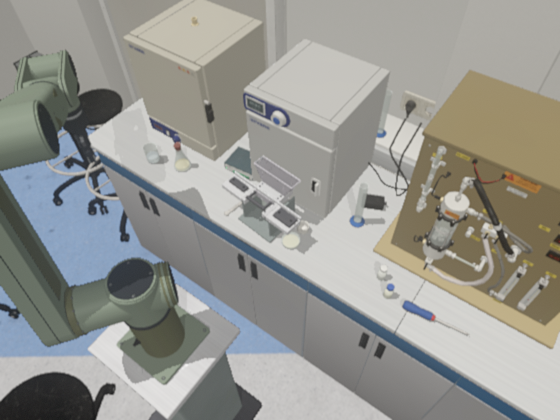

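The side view shows the feeder near (262,205) in front of the grey oven. One plate lies on its left ledge near (238,185) and one on its right near (287,217). In the top view the arm hides the feeder, so I'll swing the arm aside and enlarge both views.

Run:
```python
from h import *
q=sensors.read_state()['q'].copy() if hasattr(sensors.read_state()['q'],'copy') else list(sensors.read_state()['q'])
q[0]=1.5; ctrl.set_joints(q)
ims=[]
for n,(a,b,c,e) in dict(top=(185,160,310,250),side=(215,150,335,250)).items():
    p,d=grab(n); np.save(n+'1.npy',d); np.save(n+'p1.npy',p)
    k=p[b:b+70 if n=='top' else e,a:c][:, :, ::-1]
    k=cv2.resize(k,None,fx=6,fy=6,interpolation=cv2.INTER_CUBIC) 
    cv2.imwrite(f'pics/{n}1c.png',k)
print(sensors.read_state()['t'])
```

```text
1.3917
```

View pics/top1c.png

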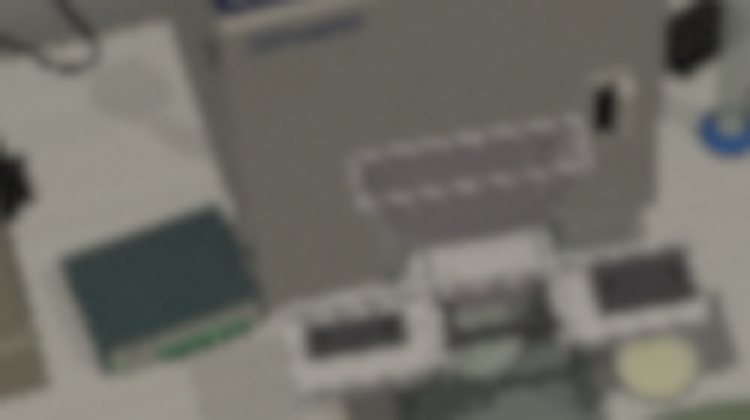

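View pics/side1c.png

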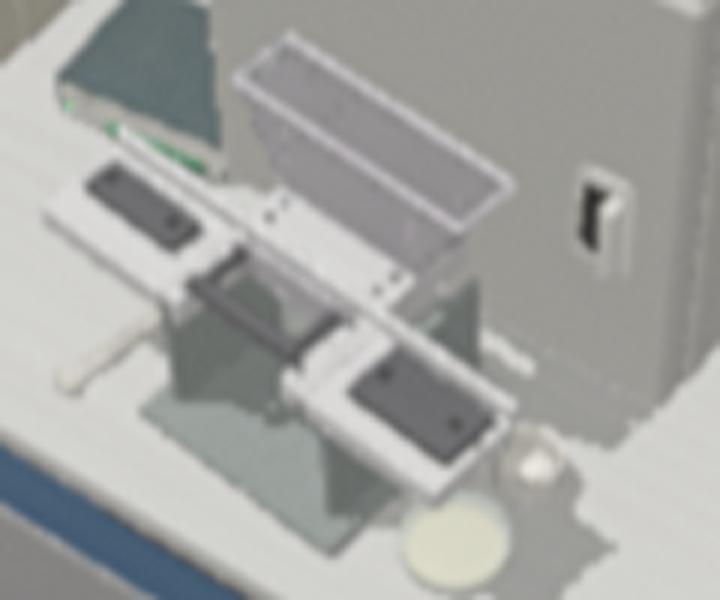

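Both crops show the wider plate on the right ledge (side crop (425,400), i.e. px (286,217)) and the narrower one on the left ledge (side crop (143,205)). The dark pull bar runs from (195,285) to (295,350) in the side crop. Next I'll measure these from masks and depth.

```bash
cat > meas.py <<'E'
from h import *
from scipy.optimize import least_squares
roi=dict(top=(205,196,310,232),side=(218,165,305,235))
def blobs(n,p,thr):
    a,b,c,e=roi[n]; g=cv2.resize(cv2.cvtColor(p,cv2.COLOR_RGB2GRAY)[b:e,a:c],None,fx=6,fy=6,interpolation=cv2.INTER_CUBIC)
    m=(g<thr).astype(np.uint8); m=cv2.morphologyEx(m,cv2.MORPH_CLOSE,np.ones((9,9)))
    cs,_=cv2.findContours(m,cv2.RETR_EXTERNAL,cv2.CHAIN_APPROX_NONE)
    # pixel map of cv2.resize: src=(dst+.5)/6-.5
    return [( (c_.reshape(-1,2)+.5)/6-.5+[a,b]) for c_ in cs if cv2.contourArea(c_)>500]
def tri(uvs):
    A=[];B=[]
    for n,(u,v) in uvs.items():
        o,d=ray(n,u,v); d/=np.linalg.norm(d); M=np.eye(3)-np.outer(d,d); A.append(M);B.append(M@o)
    X=np.linalg.solve(sum(A),sum(B)); return X,[np.linalg.norm(a@X-b) for a,b in zip(A,B)]
E
python3 - <<'E'
from meas import *
np.set_printoptions(precision=1,suppress=True)
for n,thr in(('side',125),('top',85)):
    p=np.load(n+'p1.npy'); d=np.load(n+'1.npy')
    g=cv2.cvtColor(p,cv2.COLOR_RGB2GRAY)
    if n=='side': print('levels',g[217,287],g[184,239],g[204,255],g[217,275])
    else: print('levels',g[207,292],g[216,244],g[214,265],g[222,300])
    W=cloud(n,d)
    for c in blobs(n,p,thr):
        r=cv2.minAreaRect(c.astype(np.float32)); q=cv2.boxPoints(r)
        X=np.array([onz(n,*k,134)[:2] for k in c]).astype(np.float32); R=cv2.minAreaRect(X)
        u,v=np.round(np.array(r[0])).astype(int)
        print(n,'px',np.array(r[0]),'size',np.array(r[1]),'| world@134',np.array(R[0]),np.array(R[1]),R[2],'depthpt',W[v,u])
    a,b,c,e=roi[n]; Q=W[b-10:e+10,a-5:c+10].reshape(-1,3)
    h,ed=np.histogram(Q[:,2],np.arange(100,145,3)); print(h)
    L=Q[(Q[:,2]>119)&(Q[:,2]<141)].astype(np.float32); R=cv2.minAreaRect(L[:,:2]); print('rect',R,np.ptp(L,0))
E
```

```text
levels 109 110 98 120
side px [224.8 230. ] size [ 8.8 14.5] | world@134 [315.4  26.8] [26.4 56.9] 0.0883820503950119 depthpt [425.2 138.6 -72.3]
side px [274.5 228.6] size [11.7 12.5] | world@134 [418.2 -92.9] [45.9 35.3] 40.87057876586914 depthpt [471.6 -48.3  32.4]
side px [285.  217.1] size [22.2 11.6] | world@134 [470.8 -94.4] [70.4 40.5] 83.25788116455078 depthpt [469.8 -94.9 136.5]
side px [290.3 204. ] size [13.9  8. ] | world@134 [523.2 -77.7] [55.6 25. ] 36.629493713378906 depthpt [551.4 -56.7  88.7]
side px [255.7 205.9] size [27.4 27.1] | world@134 [458.2   7.4] [104.5  91. ] 16.61574935913086 depthpt [520.4  65.1  21.2]
side px [238.6 184.2] size [19.5  6.4] | world@134 [493.1 107.9] [71.  23.7] 82.41156768798828 depthpt [494.2 106.7 134.7]
side px [241.7 165.6] size [23.5  8.5] | world@134 [564.4 147.4] [35.5 86.2] 5.869044780731201 depthpt [628.9 212.3  38. ]
[ 27  27  62  61  59  54 144 325 268 231 382 313 147  84]Traceback (most recent call last):
  File "<stdin>", line 16, in <module>
cv2.error: OpenCV(4.12.0) /io/opencv/modules/imgproc/src/convhull.cpp:143: error: (-215:Assertion failed) total >= 0 && (depth == CV_32F || depth == CV_32S) in function 'convexHull'
```

```bash
cat > m2.py <<'E'
from meas import *
np.set_printoptions(precision=1,suppress=True)
th=np.radians(-6.5); ex=np.array([np.cos(th),np.sin(th)]); ey=np.array([-ex[1],ex[0]]); C=np.array([482,6.])
for n in('side','top'):
    p=np.load(n+'p1.npy'); d=np.load(n+'1.npy'); W=cloud(n,d); a,b,c,e=roi[n]
    Q=W[b-10:e+10,a-10:c+12].reshape(-1,3); F=np.c_[(Q[:,:2]-C)@ex,(Q[:,:2]-C)@ey,Q[:,2]]
    g=cv2.cvtColor(p,cv2.COLOR_RGB2GRAY)[b-10:e+10,a-10:c+12].ravel()
    L=F[(abs(F[:,2]-124)<5)&(abs(F[:,0])<90)&(abs(F[:,1])<170)]
    print(n,'ledge z med',np.median(L[:,2]),'ext y',np.sort(L[:,1])[[5,15,-15,-5]])
    for y in range(-140,150,20):
        s=F[(abs(F[:,1]-y)<10)&(F[:,2]>110)&(F[:,2]<150)&(abs(F[:,0])<90)]
        if len(s)<4: continue
        k=s[s[:,2]>131]; k=k[k[:,0]>0]
        print(y,'minx',np.sort(s[s[:,2]>118][:,0])[:3],'zmed front',np.median(s[s[:,0]<-20][:,2]) if (s[:,0]<-20).any() else None,'hi pts x',np.sort(k[:,0])[:4] )
for n,thr in(('top',85),('top',75),('side',118),('side',105)):
    p=np.load(n+'p1.npy')
    for c in blobs(n,p,thr):
        X=np.array([onz(n,*k,134)[:2] for k in c]).astype(np.float32); R=cv2.minAreaRect(X)
        if abs(R[0][1])<150 and abs(R[0][0]-470)<80: print(n,thr,'px',c.mean(0),'world@134',np.array(R[0]),np.array(R[1]),round(R[2],1))
E
python3 m2.py
python3 - <<'E'
import numpy as np,cv2
a=np.load('sidep1.npy')[165:235,218:300][:,:,::-1]
cv2.imwrite('pics/z.png',cv2.resize(a,None,fx=9.5,fy=8.5,interpolation=cv2.INTER_NEAREST) if 0 else cv2.resize(a,None,fx=8,fy=8,interpolation=cv2.INTER_NEAREST))
E
```

```text
side ledge z med 123.94039614094739 ext y [-136.9 -135.4  151.4  154.7]
-140 minx [-32.1 -31.1 -30.7] zmed front 122.24474220488213 hi pts x [ 8.4 15.9 29.5 35.5]
-120 minx [-34.3 -32.4 -31. ] zmed front 122.31516773812346 hi pts x [1.2 1.4 2.3 2.6]
-100 minx [-31.8 -31.8 -30.7] zmed front 121.80533627462562 hi pts x [0.7 1.7 1.9 2.2]
-80 minx [-32.7 -32.6 -32.1] zmed front 122.7330823069713 hi pts x [0.3 0.4 1.6 1.9]
-60 minx [-31.5 -30.  -30. ] zmed front 121.25648427145242 hi pts x [ 0.7  4.5  5.7 10.6]
-40 minx [-33.5 -32.6 -30.8] zmed front 122.8376956348429 hi pts x [15.1 26.7 27.6 28.5]
-20 minx [-24.1 -23.8 -23.2] zmed front 136.4961172029003 hi pts x [0.6 1.8 5.3 6.2]
0 minx [-25.3 -24.  -23.7] zmed front 137.00989941314856 hi pts x [14.8 16.3 16.4 16.7]
20 minx [-23.9 -23.6 -23.4] zmed front 137.83999319925329 hi pts x [15.6 15.7 16.  16.5]
40 minx [-30.1 -30.  -25.2] zmed front 132.371157825166 hi pts x [2.3 3.8 4.6 4.7]
60 minx [-32.7 -31.3 -30.5] zmed front 123.69533850441938 hi pts x [26.2 28.5 29.1 31.7]
80 minx [-32.3 -32.  -31.1] zmed front 122.66358430138564 hi pts 
[... 1531 characters left out ...]
910991875 hi pts x [0.1 2.3 2.4 2.9]
140 minx [-32.7 -31.1 -28.4] zmed front 123.14104612866885 hi pts x [1.9 2.  3.3 4.2]
top 85 px [265.9 224.8] world@134 [420.7  45.7] [176.6  52.4] 79.8
top 85 px [243.8 215.4] world@134 [495.4 114. ] [63.4 23.2] 83.5Traceback (most recent call last):
  File "m2.py", line 18, in <module>
    X=np.array([onz(n,*k,134)[:2] for k in c]).astype(np.float32); R=cv2.minAreaRect(X)
                ~~~^^^^^^^^^^
  File "h.py", line 11, in onz
    o,d=ray(n,u,v); return o+d*(z-o[2])/d[2]
        ~~~^^^^^^^
  File "h.py", line 8, in ray
    c=optics.camera_params(n); R=np.array(c['R']);t=np.array(c['t']).ravel()
ValueError: time passes only in moves, steps and waits
```

View pics/z.png

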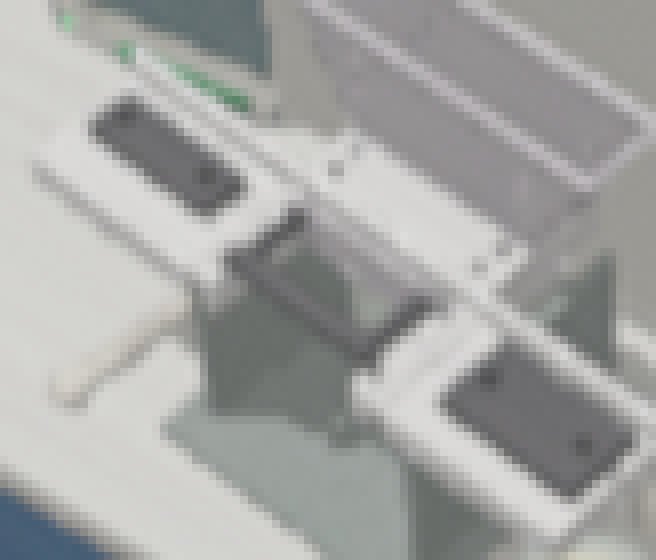

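The enlarged side view confirms the layout: plates on both ledges, bar in the middle. The feeder's yaw is about -6.5°. I'll refine the stop face, bar and plate offsets from the depth, then start.

```bash
cat >> h.py <<'E'
import functools
_cp=functools.lru_cache(None)(optics.camera_params)
def ray(n,u,v):
    c=_cp(n); R=np.array(c['R']);t=np.array(c['t']).ravel()
    return -R.T@t, R.T@np.linalg.inv(c['mtx'])@np.array([u,v,1.0])
th=np.radians(-6.5); EX=np.array([np.cos(th),np.sin(th),0]); EY=np.array([-EX[1],EX[0],0]); EZ=np.array([0,0,1.])
C=np.array([482,6.,0]); RF=np.c_[EX,EY,EZ]
def loc(X): return (X-C)@RF
E
cat > m3.py <<'E'
from meas import *
from h import *
np.set_printoptions(precision=1,suppress=True)
def analyse(n,p,d):
    F=loc(cloud(n,d)); a,b,c,e=roi[n]
    F=F[b-12:e+12,a-12:c+14].reshape(-1,3); x,y,z=F.T; g=cv2.cvtColor(p,cv2.COLOR_RGB2GRAY)[b-12:e+12,a-12:c+14].ravel()
    print(n)
    # ledge front edge & fence step, away from the plates' y range
    led=(abs(abs(y-8)-100)<44)&(abs(x)<60)
    f=led&(z>118)&(z<130); print(' front edge 2%%: %.1f'%np.percentile(x[f],2), end='')
    m=led&((y>146-8)|(y<-140)|(abs(abs(y-8)-57)<6))&(x>5)
    for zz in range(116,140,2):pass
    lo=np.c_[x,z][m&(z<129)&(z>120)]; hi=np.c_[x,z][m&(z>131)&(z<137)]
    print(' ledge x max',np.sort(lo[:,0])[-5:],'fence x min',np.sort(hi[:,0])[:5])
    bar=(abs(y-8)<26)&(z>128)&(z<146)&(x<0)&(x>-90)
    if bar.any(): print(' bar n',bar.sum(),'x range',np.percentile(x[bar],[3,50,97]),'z',np.percentile(z[bar],[50,97]))
    up=(abs(y-8)<26)&(z>126)&(z<146)&(x>-70)&(x<50); h=np.histogram(x[up],np.arange(-70,52,4))[0]; print(' hist x from -70 step4',h)
if __name__=='__main__':
    for n in('side','top'): analyse(n,np.load(n+'p1.npy'),np.load(n+'1.npy'))
E
python3 m3.py
```

```text
side
 front edge 2%: -31.9 ledge x max [31.2 31.8 33.7 35.  36.3] fence x min [ 8.   9.6 14.1 27.9 29. ]
 bar n 57 x range [-24.  -20.9 -14.8] z [138.8 142.5]
 hist x from -70 step4 [ 0  0  0  0  0  0  0  0  0  0  0 21 20 15  1  0  0  0  0  0  0 25 11  2
 11 21  9 17 15 16]
top
 front edge 2%: -32.5 ledge x max [27.6 28.4 30.8 31.6 33.9] fence x min [ 8.9 17.3 26.9 28.7 34.5]
 bar n 38 x range [-23.4 -18.8 -12.3] z [140.2 144.2]
 hist x from -70 step4 [ 0  0  0  0  0  0  0  0  0  0  0  7 14 14  3  0  0  0  0  0  1 13 13  4
  8 13  7  8  9  8]
```

```bash
cat >> h.py <<'E'
C=C+28.5*EX+7.8*EY     # feeder origin
RT=np.c_[EY,EX,-EZ]
def W(x,y,z): return C+RF@np.array([x,y,z],float)
def st(tag=''):
    s=sensors.read_state(); print(tag,'t%.2f'%s['t'],'F',np.round(RF.T@s['force'],1),'tcp',np.round(loc(s['eef_pos']),1),'grip %.1f %.1f'%(s['grip_width'],s['grasp_force'])); return s
E
python3 - <<'E'
from h import *
a=ctrl.solve_ik(W(-47.5,0,250),RT); R2=np.c_[-EY,-EX,-EZ]; b=ctrl.solve_ik(W(-47.5,0,250),R2); print(a,b)
R=RT if b is None or (a is not None and abs(a[5])<abs(b[5])) else R2
print(R is RT)
ctrl.gripper_to(32,force=25); ctrl.move_ptp(W(-47.5,0,250),R); st('above')
print(ctrl.move_l(W(-47.5,0,142),vel=90,threshold=8)); st('down')
ctrl.gripper_to(0,force=25); st('grip')
E
```

```text
[-1.52493398e-01 -2.78249595e-02  1.80935614e+00 -4.44089210e-16
  1.36006147e+00 -3.90469968e-02] None
True
above t4.62 F [-0.3  0.7  0.8] tcp [-47.6   0.6 250. ] grip 32.0 0.0
False
down t5.97 F [ 0.6 -0.4  0.5] tcp [-46.9  -0.  142.7] grip 31.7 0.0
grip t6.28 F [1.3 0.4 1.5] tcp [-46.7  -0.  142.7] grip 9.3 29.9
```

```bash
python3 - <<'E'
from h import *
ctrl.gripper_to(0,force=60)
ctrl.move_l(W(-47.5-43,0,142),vel=25); s=st('pulled')
p,d=grab('top','g1.png'); p,d=grab('side'); np.save('sidep1.npy',p); np.save('side1.npy',d)
E
python3 -c "
from m3 import *
import h
F=(cloud('side',np.load('side1.npy'))-h.C)@RF
x,y,z=F.reshape(-1,3).T
for zz in((120,146),):
  m=(abs(y)<37)&(z>zz[0])&(z<zz[1])&(x>-110)&(x<6); print(np.histogram(x[m],np.arange(-110,8,3))[0])
m=(abs(abs(y)-34)<5)&(z>120)&(x<-45)&(x>-110);print(np.c_[x,y,z][m][:40])
k=cv2.resize(np.load('sidep1.npy')[165:235,210:310][:,:,::-1],None,fx=7,fy=7,interpolation=cv2.INTER_CUBIC);cv2.imwrite('pics/s1.png',k)
"
```

```text
pulled t8.37 F [10.5  1.  -2.9] tcp [-87.   -0.  142.8] grip 8.6 59.7
[ 0  4  7  6  6 10 16  8  8  9  3  2  5  3  2  5  0  3  8 28 10  0  0  0
  0  3  0  1  0  1  0  2  0  0  0  1 21 26 10]
[[ -89.1   38.5  482.7]
 [ -67.7   37.   469.5]
 [ -86.6   38.3  477.8]
 [ -79.9   38.6  473.2]
 [ -72.    36.2  469.5]
 [ -68.    37.1  466.3]
 [ -63.3   38.8  462.3]
 [ -59.9   38.9  459.9]
 [ -57.6   37.6  459.1]
 [ -54.5   37.2  457.4]
 [-102.4   38.9  484.5]
 [ -83.5   38.8  472.2]
 [ -78.5   36.8  470. ]
 [ -76.2   35.6  469.2]
 [ -76.8   30.8  472.4]
 [ -73.6   30.8  470.3]
 [ -68.2   33.3  465.2]
 [ -64.3   34.   462.3]
 [ -63.5   31.   463.5]
 [ -53.9   38.5  452.8]
 [ -86.4   35.6  472.5]
 [ -82.6   36.3  469.7]
 [ -82.    33.   471.2]
 [ -80.1   31.4  470.8]
 [ -77.1   31.   469.1]
 [-100.3   38.9  476.5]
 [ -91.1   34.3  473.1]
 [ -88.    34.2  471.1]
 [ -86.3   32.2  471.2]
 [ -84.2   30.7  470.6]
 [ -95.1   38.   470.3]
 [ -94.2   35.   471.4]
 [ -94.5   30.5  474.3]
 [ -91.4   30.4  472.2]
 [ -88.5   30.   470.5]
 [ -99.4   37.1  470.3]
 [ -97.8   35.1  470.4]
 [ -96.3   32.9  470.7]
 [ -94.6   31.   470.7]
 [ -92.6   29.4  470.3]]
```

View pics/s1.png

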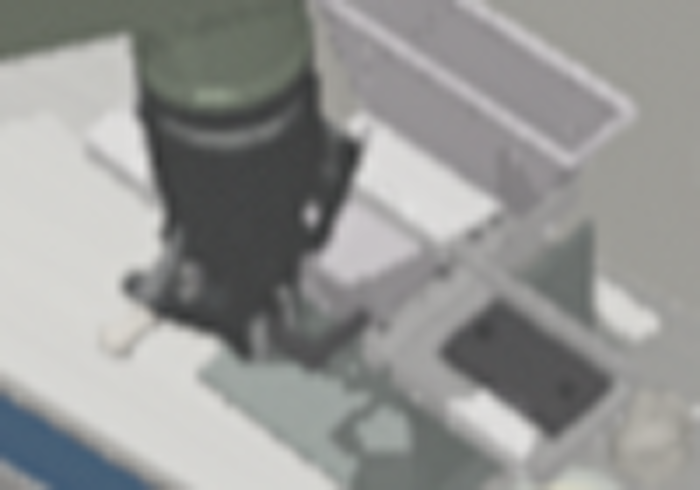

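```bash
python3 - <<'E'
from h import *
ctrl.move_l(W(-93.7,0,142),vel=15); s=st('pulled')
x=loc(s['eef_pos'])[0]
ctrl.move_l(W(x,0,142),vel=15); st('relaxed')
ctrl.gripper_to(32); st('open')
ctrl.move_l(W(x,0,230),vel=150)
ctrl.gripper_to(0,force=40)
# above start of push
ctrl.move_ptp(W(-40,-168,230),RT); s=st('up')
p,d=grab('side'); np.save('sidep1.npy',p); np.save('side1.npy',d)
p,d=grab('top'); np.save('topp1.npy',p); np.save('top1.npy',d)
E
cat > m4.py <<'E'
from m3 import *
import h
for n in('side','top'):
  F=(cloud(n,np.load(n+'1.npy'))-h.C)@RF
  x,y,z=F.reshape(-1,3).T
  m=(abs(y)<26)&(z>128)&(z<146)&(x>-110)&(x<6); print(n,'x hist from -110 step 3',np.histogram(x[m],np.arange(-110,8,3))[0])
  b=m&(x<-75); print(' bar x',np.percentile(x[b],[3,50,97]) if b.any() else None); b=m&(x>-65)&(x<-35); print(' end x',np.percentile(x[b],[3,50,97]) if b.any() else None)
p=np.load('sidep1.npy'); k=cv2.resize(p[165:235,210:310][:,:,::-1],None,fx=7,fy=7,interpolation=cv2.INTER_CUBIC);cv2.imwrite('pics/%s.png'%__import__('sys').argv[1],k)
for c in blobs('side',p,118):
    X=np.array([((onz('side',*k,134)-h.C)@RF)[:2] for k in c]).astype(np.float32); R=cv2.minAreaRect(X)
    if abs(R[0][1])<150 and -90<R[0][0]<10: print('feeder@134',np.array(R[0]),np.array(R[1]),round(R[2],1))
E
python3 m4.py s2
```

```text
pulled t8.83 F [10.5  1.4 -2.2] tcp [-90.3  -0.  142.8] grip 8.8 59.8
relaxed t9.21 F [-1.3  1.4  9.4] tcp [-90.1  -0.  142.8] grip 9.1 61.5
open t9.56 F [ 0.6  0.3 -0. ] tcp [-91.3   0.  141.2] grip 31.9 0.0
up t11.43 F [-0.1 -0.3 -0.7] tcp [ -40.4 -167.3  229.6] grip 0.3 0.0
side x hist from -110 step 3 [ 0  0  0  0  9 22 15  9  1  0  0  0  0  0  0  0  0  4 20  7  0  0  0  0
  0  0  0  0  0  0  0  0  0  0  0  0 10 10 11]
 bar x [-96.4 -92.9 -86.9]
 end x [-56.2 -54.5 -51.5]
top x hist from -110 step 3 [0 0 0 0 0 0 0 0 0 0 0 0 0 0 0 0 0 0 0 0 0 0 0 0 0 0 0 0 0 0 0 0 0 0 0 0 0
 0 0]
 bar x None
 end x None
feeder@134 [-89.9 -93.4] [76.4 31.5] 84.7
feeder@134 [-82.   -3.6] [48.7 84.2] 0.6
feeder@134 [-29.1  95. ] [70.4 22.4] 88.7
feeder@134 [-13.4  15.7] [256.4 294.2] 41.4
```

```bash
python3 - <<'E'
from h import *
ctrl.move_l(W(-28.3,-165,230),vel=150)
print(ctrl.move_l(W(-28.3,-165,154.5),vel=100,threshold=8)); st('down')
print(ctrl.move_l(W(-28.3,-90,154.5),vel=50,threshold=15)); st('pushed')
p,d=grab('side'); np.save('sidep1.npy',p); np.save('side1.npy',d)
E
python3 m4.py s3
```

```text
False
down t12.69 F [ 0.2  0.4 -0.7] tcp [ -27.8 -165.2  155.1] grip -0.4 0.0
False
pushed t14.34 F [ 0.7 -0.2  0.5] tcp [-28.3 -90.  154.5] grip -0.1 0.3
side x hist from -110 step 3 [ 0  0  0  0  8 22 14  6  1  0  0  0  0  0  0  0  0  5 21  5  1  3  6  6
  5  4  2  4  4  5  1  5  5  2  2  0  3 12  3]
 bar x [-95.8 -92.8 -87. ]
 end x [-57.2 -53.  -35.8]
top x hist from -110 step 3 [0 0 0 0 0 0 0 0 0 0 0 0 0 0 0 0 0 0 0 0 0 0 0 0 0 0 0 0 0 0 0 0 0 0 0 0 0
 0 0]
 bar x None
 end x None
feeder@134 [-82.   -3.9] [48.8 84.6] 0.4
feeder@134 [-28.9  94.9] [70.3 22.5] 88.9
feeder@134 [-9.7 38.1] [221.3 265.4] 41.4
```

View pics/s3.png

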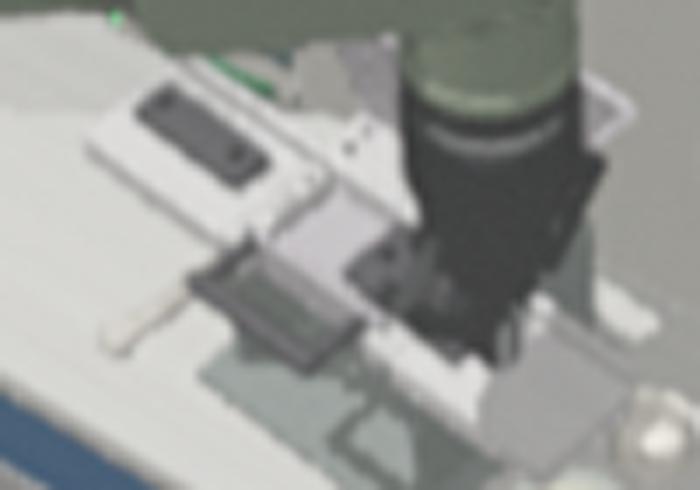

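The plate's leading end (crop (380,265)) is over the rail and inside the pocket, clear of the upturned end. Next I'll finish the push.

```bash
python3 - <<'E'
from h import *
print(ctrl.move_l(W(-28.3,-47.5,154.5),vel=40,threshold=12)); st('pushed')
ctrl.hold(0.3)
ctrl.move_l(W(-28.3,-60,154.5),vel=60); ctrl.move_l(W(-28.3,-60,240),vel=150)
ctrl.move_ptp(W(-60,-190,240),RT); st('away')
p,d=grab('side'); np.save('sidep1.npy',p); np.save('side1.npy',d)
E
python3 m4.py s4
python3 - <<'E'
from h import *
F=(cloud('side',np.load('side1.npy'))-C)@RF
x,y,z=F.reshape(-1,3).T
for a in range(-40,41,10):
    m=(abs(y-a)<5)&(x>-42)&(x<-13)&(z>100)&(z<160); print(a,m.sum(),np.round(np.median(z[m]),1))
E
```

```text
False
pushed t15.60 F [ 0.1  0.  -0.8] tcp [-28.3 -47.4 154.5] grip 0.2 0.0
away t17.57 F [ 0.2  0.2 -0.2] tcp [ -60.8 -189.9  238.7] grip -0.0 0.0
side x hist from -110 step 3 [ 0  0  0  0  5 28 14  8  2  0  0  0  0  0  0  0  0  4 19  7  0  4 11  6
 10  6 10  9  7 10  7  5  6  8  2  4  9 10 11]
 bar x [-95.6 -92.7 -85.8]
 end x [-56.2 -45.8 -35.4]
top x hist from -110 step 3 [0 0 0 0 0 0 0 0 0 0 0 0 0 0 0 0 0 0 0 0 0 0 0 0 0 0 0 0 0 0 0 0 0 0 0 0 0
 0 0]
 bar x None
 end x None
feeder@134 [-89.9 -93.5] [75.5 31.5] 84.7
feeder@134 [-81.9  -3.9] [48.4 84.7] 0.6
feeder@134 [-28.4  -7.6] [67.4 40.8] 89.0
-40 35 128.5
-30 26 134.8
-20 19 133.8
-10 20 132.3
0 22 129.9
10 20 128.6
20 19 127.5
30 20 125.1
40 22 124.4
```

View pics/s4.png

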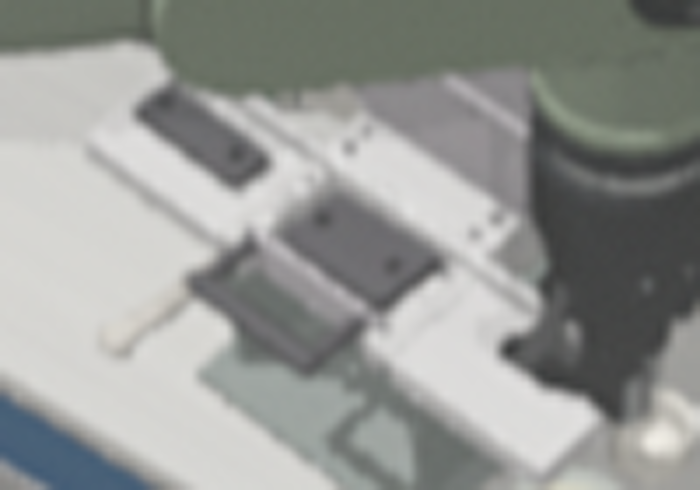

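The plate sits tilted: its near end (crop (410,285)) still rests on the right rail edge, about 8 mm high. I'll nudge it a few mm further.

```bash
cat > hz.py <<'E'
from h import *
def prof():
    p,d=grab('side'); np.save('sidep1.npy',p); np.save('side1.npy',d)
    x,y,z=((cloud('side',d)-C)@RF).reshape(-1,3).T
    print([round(float(np.median(z[(abs(y-a)<5)&(x>-42)&(x<-13)&(z>100)&(z<160)])),1) for a in range(-40,41,10)])
E
python3 - <<'E'
from hz import *
ctrl.move_l(W(-28.3,-60,240),vel=200); ctrl.move_l(W(-28.3,-60,154.5),vel=100,threshold=10)
print(ctrl.move_l(W(-28.3,-43.5,154.5),vel=15,threshold=6)); st('pushed')
ctrl.hold(0.3)
ctrl.move_l(W(-28.3,-60,154.5),vel=60); ctrl.move_l(W(-28.3,-60,240),vel=200)
ctrl.move_ptp(W(-60,-190,240),RT); st('away'); prof()
E
python3 m4.py s5
```

```text
False
pushed t20.70 F [1.  0.1 0.7] tcp [-28.3 -43.5 154.5] grip 0.2 0.0
away t22.60 F [ 0.7 -0.1 -0.7] tcp [ -61.1 -189.8  238.2] grip 0.1 0.0
[126.3, 124.4, 125.1, 124.6, 125.2, 125.8, 125.0, 125.3, 124.1]
side x hist from -110 step 3 [ 0  0  0  0  9 23 11 11  0  0  0  0  0  0  0  0  0 11 22  4  0  0  2  3
  0  2  3  2  1  1  1  2  3  1  1  0  8 13  7]
 bar x [-96.8 -93.1 -86.6]
 end x [-56.7 -54.7 -39.8]
top x hist from -110 step 3 [0 0 0 0 0 0 0 0 0 0 0 0 0 0 0 0 0 0 0 0 0 0 0 0 0 0 0 0 0 0 0 0 0 0 0 0 0
 0 0]
 bar x None
 end x None
feeder@134 [-81.9  -3.9] [49.4 84.9] 1.4
feeder@134 [-32.7  -6.8] [67.9 39.5] 87.0
```

The plate now lies flat (top about 125 mm all along). Next I'll push the gate back in small steps while watching the force.

```bash
python3 - <<'E'
from h import *
ctrl.move_ptp(W(-122,0,230),RT); ctrl.move_l(W(-122,0,142),vel=120,threshold=10)
print(ctrl.move_l(W(-100,0,142),vel=20,threshold=5)); s=st('contact')
x=x0=loc(s['eef_pos'])[0]; last=x0
for i in range(22):
    x+=1.2; ctrl.move_l(W(x,0,142),vel=15)
    s=sensors.read_state(); F=(RF.T@s['force'])[0]; a=loc(s['eef_pos'])[0]
    print('%.1f cmd %.1f act %.2f F %.1f'%(s['t'],x-x0,a-x0,F))
    if F<-17.5: break
    if a-x0>14: break
st('end')
p,d=grab('side'); np.save('sidep1.npy',p); np.save('side1.npy',d)
E
python3 m4.py s6
```

```text
True
contact t25.07 F [ 0.6  0.3 -0.4] tcp [-1.093e+02  1.000e-01  1.415e+02] grip -0.2 0.0
25.3 cmd 1.2 act 0.35 F -1.4
25.6 cmd 2.4 act 0.45 F -6.1
25.8 cmd 3.6 act 0.78 F -9.0
26.1 cmd 4.8 act 1.64 F -10.4
26.3 cmd 6.0 act 2.76 F -10.8
26.6 cmd 7.2 act 3.85 F -10.5
26.8 cmd 8.4 act 4.94 F -11.4
27.1 cmd 9.6 act 6.13 F -11.0
27.3 cmd 10.8 act 7.20 F -11.2
27.6 cmd 12.0 act 8.33 F -11.8
27.8 cmd 13.2 act 9.50 F -12.4
28.1 cmd 14.4 act 10.68 F -11.6
28.3 cmd 15.6 act 11.87 F -11.7
28.6 cmd 16.8 act 12.73 F -12.6
28.8 cmd 18.0 act 12.81 F -16.5
29.1 cmd 19.2 act 12.87 F -20.4
end t29.09 F [-20.4  -0.1  18.2] tcp [-9.640e+01  1.000e-01  1.414e+02] grip 0.3 10.6
side x hist from -110 step 3 [ 7  4  3  4  2  2  4  0  6  8  6  4  1  0  0  0  0  0  0  0  0  5 12  2
  1  0  0  1  1  1  2  1  4  1  1  0 12  9 12]
 bar x [-109.6  -89.7  -76.3]
 end x [-44.8 -42.6 -39.1]
top x hist from -110 step 3 [0 0 0 0 0 0 0 0 0 0 0 0 0 0 0 0 0 0 0 0 0 0 0 0 0 0 0 0 0 0 0 0 0 0 0 0 0
 0 0]
 bar x None
 end x None
feeder@134 [-25.1  67.1] [258.2 140.8] 59.3
```

Clear stop: the gate stalled after about 12.4 mm of travel with the end's inner face near -40 mm, so the plate is nipped. I'll back off and check.

```bash
python3 - <<'E'
from hz import *
ctrl.move_l(W(-125,0,142),vel=30); ctrl.move_l(W(-125,0,240),vel=150)
ctrl.move_ptp(W(-60,-190,240),RT); st('away'); prof()
E
python3 m4.py s7
```

```text
away t32.08 F [-0.7  0.9  0.1] tcp [ -60.8 -189.   238.9] grip -0.2 0.0
[127.4, 125.2, 125.7, 125.8, 126.3, 125.4, 126.5, 125.4, 125.6]
side x hist from -110 step 3 [ 0  0  0  0  0  0  0  0 10 23 11  9  1  0  0  0  0  0  0  0  0  6 20  6
  2  2  1  1  3  1  3  1  3  1  1  2  9 17  5]
 bar x [-84.5 -81.  -75.7]
 end x [-44.6 -42.4 -37.8]
top x hist from -110 step 3 [0 0 0 0 0 0 0 0 0 0 0 0 0 0 0 0 0 0 0 0 0 0 0 0 0 0 0 0 0 0 0 0 0 0 0 0 0
 0 0]
 bar x None
 end x None
feeder@134 [-57.2  -4.2] [98.3 84.6] 0.2
feeder@134 [-28.9  95.1] [70.6 23.9] 88.2
```

View pics/s7.png

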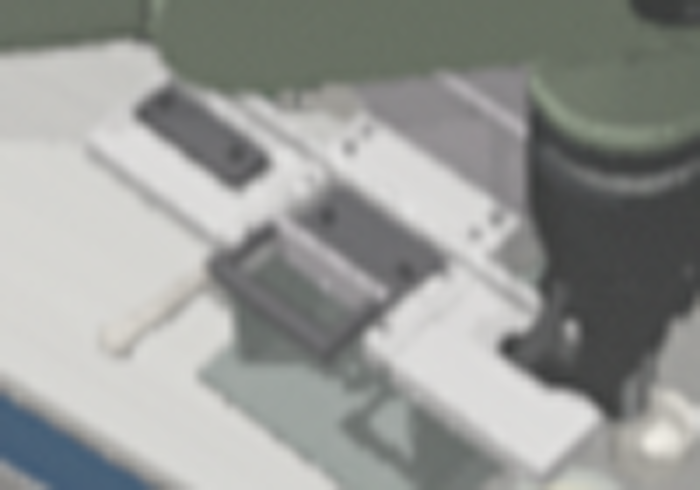

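The plate lies flat in the pocket (crop (380,240)), nipped between the stop face and the upturned end. The narrow plate is still on its ledge at (200,135), and the arm is clear.

```bash
python3 -c "
from plant import ctrl
print(ctrl.finish_job())"
```

```text
the job is handed in; nothing more can be done
None
```

The job is handed in: the gate was opened to about 52 mm, the wider plate lies flat in the pocket, and the gate was pushed back until it stalled against the plate at about 40 mm (20 N peak on the bar). The narrower plate is still on its ledge, the arm is clear, and it took about 32 s.

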